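# Bin the two empties through the desk bin's spring flap

### The job

Two of the cosmetics on the wooden tray are used up: the small white cream jar with the pink lid and the small amber bottle with the white cap. Throw both into the desk bin, pushing each one right through the spring flap so that it drops inside and the flap swings fully shut behind it. Leave everything else standing where it is.

Things in the scene. Friction and masses are not known exactly. Their poses are not given: they have to be found in the camera images.
- bin: The desk bin: pink box with a cream lid, 126 (its x) x 160 (its y) x 165 mm high, fixed to the desk. Origin: centre of its underside; z up. In the flat lid is a port 48 mm (x) by 120 mm (y), centred, closed by the grey flap. The inside is empty, about 150 mm deep, 112 x 146 mm.
- port (a point): Centre of the bin's port, level with the top of the lid (165 mm above the desk); axes as the bin's. With the flap wide open its free edge is about 45 mm below this level. An empty let go only part-way in stays pinched between the flap and the port's -x edge: it drops once it is pushed on past the flap's edge, or let go deep in the port while the fingers hold the flap back.
- flap (a joint): Flap angle: 0 shut and level, up to 1.48 rad. A grey 46 x 116 x 3 mm plate 3 mm below the lid's top, hinged along the port's +x edge; the free edge, at the port's -x edge, swings down into the bin. A spring shuts it (0.05 N m at 0, 0.10 N m at 1.3 rad): an empty laid on it does not open it, a push of 2 to 5 N does, least near the free edge.
- jar_mid (a point): Used-up cream jar, white with a pink lid: upright cylinder 32 mm across, 30 mm high, about 35 g. The point is at its centre, half-way up.
- amber_mid (a point): Used-up amber bottle with a white cap: upright straight cylinder 28 mm across, 62 mm high, about 30 g. The point is at its centre, half-way up.
- tray: Wooden tray, 172 (its x) x 236 (its y) mm, fixed to the desk, floor 5 mm thick, rim 5 mm thick and 13 mm high. Origin: centre of its underside. Six things stand on its floor, in any order: the two empties, the pump bottle, the blue bottle, the green jar and the nail polish.
- pump: Teal pump bottle (to be left): cylinder 42 mm across, 105 mm high, with a white pump, 148 mm high in all, whose spout reaches 27 mm from the axis towards its -x. Origin: centre of its underside, z up.
- toner: Blue bottle with a white cap (to be left): 36 mm across, 70 mm high. Origin: centre of its underside, z up.
- green_jar: Green glass jar with a black lid (to be left): 46 mm across, 38 mm high. Origin: centre of its underside, z up.
- polish: Dark red nail polish (to be left): square base 26 x 26 mm, 32 mm high, with a round black cap 15 mm across, 66 mm high in all. Origin: centre of its underside, z up.
- mirror: White round mirror on a stand (to be left): base disc 110 mm across, 12 mm high, thin stem, mirror disc 150 mm across and 12 mm thick, centred 185 mm up, standing in its y-z plane; 260 mm high in all. Origin: centre of its underside, z up.
- squeeze: Yellow-orange squeeze bottle with a pointed nozzle, beside the bin (to be left): 46 mm across, 148 mm high. Origin: centre of its underside, z up.
- phone: Black phone lying flat on the desk (to be left): 146 (its x) x 71 (its y) x 8 mm. Origin: centre of its underside, z up.
Not all that is in view belongs to the job. What is shaped like the part that bears jar_mid but turquoise is not meant.

How it is judged:
By the outcome, as a careful person would: the job done as asked, in the order asked, and still so for the second after the job is handed in, with the robot touching nothing.
It also fails if it takes over 66 s, if anything falls off the work surface, if the arm or the gripper's body presses on something with over 40 N, if the wrist force passes 120 N, or if a joint passes its speed limit or range.

### The arm

A 6-joint arm with a two-finger parallel gripper is mounted at the origin on the work surface. World frame = base frame: x ahead of the robot, y to its left, z up, the work surface at z = 0. Lengths are in mm, angles in rad, forces in N, time in s.
With the tool pointing down it reaches from about 350 to 875 mm from the base axis. Payload 4.2 kg.
Tool frame: the origin (TCP) lies between the finger pads; the fingertips stand arm.tip_extent ahead of it and the grasp point (between the pads) lies 3 mm ahead of it (arm.tip_extent is the distance from the TCP to the fingertips, in mm); y points along the fingers, x is the direction in which the jaws open and shut, and the axes are right-handed (so a half turn about y gives the same grasp; the last joint's range is limited). The gripper opens to 85 mm and grips with 20 to 120 N. Pads are 22 mm wide; open, the fingers measure 114 mm over their backs; the gripper's body (76 mm by 85 mm) begins 54 mm behind the grasp point. The pads swing forward as they close: fully open they stand 13 mm farther back than shut.
Start: joints at [-1.076, 0.385, 0.008, 0, -1.194, -0.259], TCP at [146.031, -607.68, 253.312] pointing down, gripper open.
Joint ranges: [-3.14, 3.14], [-1.21, 2.06], [-1.07, 1.41], [-3.16, 2.05], [-2.99, -0.16], [-3.1, 3.1]. Speed limits (rad/s): [2.79, 2.79, 3.14, 3.14, 3.14, 3.14].

### API

Orientations are given as a unit quaternion [x, y, z, w].
In Python, from bench import monitor, get_image, workorder, arm gives the robot as it stands. The module is installed in compiled form; this text tells all that it offers.
- The arm moves only by the tool arm_command, never from a script. Its argument "increments" is one flat list of numbers, 7 for each row, row after row: the turn, a rotation vector about the tool's x, y, z in rad, then the shift along the tool's x, y, z in m, then the closure in counts, from 0 (fully open) to 255 (shut). A call has 1 to 10 rows; each row is the pose to reach, as a shift and turn from the pose measured when the call began, along the tool's axes at that moment; what a row does not reach only later rows make up. A row lasts 1/8 s, in which the tool goes at most 62.5 mm and 10.7 degrees, less where a joint would pass 70% of its speed; a pose out of reach is approached as far as the arm can. A call with a gripper value outside its range is refused whole. The fingers move at their own pace and stop on an object; the grip force is fixed at half the most. Time passes only in rows, so rows that repeat a pose let the fingers close. It gives the time, the measured TCP pose, the force and the opening at its end, in the units of the state.
- monitor.read_state(): the state, without advancing time (a new reading comes with each control period).
- get_image(name): name is "side" or "top" or "wrist"; returns a dict with "image" (480x640x3 uint8, red, green, blue), "range_z" (480x640 float32, mm along the optical axis (not along the pixel's ray), 0 where there is no reading), "fx", "fy", "cx", "cy" (pixels), "rvec" (rotation vector, rad) and "tvec" (3), from world to camera coordinates, as OpenCV has them. Camera axes: x right, y down, z forward; pixel columns grow to the right and rows downward; lengths in mm; the calibration is good to about 2 mm. A picture is of the moment at which its call begins.
- workorder.job_done(): hands the job in, once; it reports no verdict.
The state is a dict: "clock": time; "joints": joint angles; "joint_vel": joint speeds; "joint_efforts": joint torques, N m; "position": TCP position; "ee_rot": TCP orientation; "contact_force": force on the tool from outside, world axes, zero at the start; "wrist_torque": the same for the moment, N m; "gripper_width": finger opening in mm.
Only numpy, scipy, OpenCV 4.12 (cv2) and the standard library are available. Lean on these libraries where they do the work, as an engineer would, in place of code of your own. Each camera call takes 0.05 s, during which the arm holds its last target. There are 200 camera calls.

## Working session

There is one attempt and no reset: what is moved stays moved. The work goes in short steps, Python scripts to look and compute and a tool call to move; the robot and the scene stay as the last step left them, time stands still between calls to the robot, and variables do not carry over. Pictures are saved under pics/ and viewed, and the job is handed in when it is done.

Besides the shell and the picture viewer there is one more tool, called after "Call:" as name(argument=value, ...) on one line, values as JSON. arm_command: Moves the arm, as the interface text tells. Its arguments: {"type":"object","properties":{"increments":{"type":"array","items":{"type":"number"}}},"required":["increments"]}

```bash
mkdir -p pics
cat > h.py <<'E'
import numpy as np, cv2
from scipy.spatial.transform import Rotation as R
from bench import monitor, get_image, workorder, arm
def snap(n,f):
    d=get_image(n); cv2.imwrite('pics/'+f+'.png',cv2.cvtColor(d['image'],cv2.COLOR_RGB2BGR)); np.savez('pics/'+f,**d); return d
def world(d,u,v,z=None):
    z=float(d['range_z'][v,u]) if z is None else z
    p=np.array([(u-d['cx'])/d['fx']*z,(v-d['cy'])/d['fy']*z,z])
    M=cv2.Rodrigues(np.array(d['rvec'],float))[0]
    return M.T@(p-np.array(d['tvec']).ravel())
def cloud(d):
    z=d['range_z'].astype(float); v,u=np.mgrid[:480,:640]
    p=np.stack([(u-d['cx'])/d['fx']*z,(v-d['cy'])/d['fy']*z,z],-1)
    M=cv2.Rodrigues(np.array(d['rvec'],float))[0]
    return (p-np.array(d['tvec']).ravel())@M
E
python3 - <<'E'
from h import *
for n in ('top','side','wrist'): snap(n,n+'0')
s=monitor.read_state(); print(s); print(arm.tip_extent, [a for a in dir(arm) if a[0]!='_'])
E
```

```text
{'clock': 0.15, 'joints': array([-1.07639169e+00,  3.85395453e-01,  6.97568508e-03, -3.49788927e-04,
       -1.19399728e+00, -2.58609132e-01]), 'joint_vel': array([-0.00090757, -0.00409182,  0.00293856,  0.00103156,  0.00014307,
        0.00055384]), 'joint_efforts': array([ 3.95716074e-05, -3.92677259e+01,  1.88582754e+01,  4.18861225e+00,
       -3.41608415e-03,  1.36060613e-06]), 'position': array([ 145.94641419, -607.32390098,  252.47786675]), 'ee_rot': array([ 0.43727223,  0.55564635, -0.55497974, -0.43823237]), 'contact_force': array([0.4043853 , 0.04971321, 0.63061572]), 'wrist_torque': array([ 0.0243396 , -0.02611021,  0.0047664 ]), 'gripper_width': 85.34403019345567}
22.0 ['IKError', 'tip_extent']
```

View pics/top0.png

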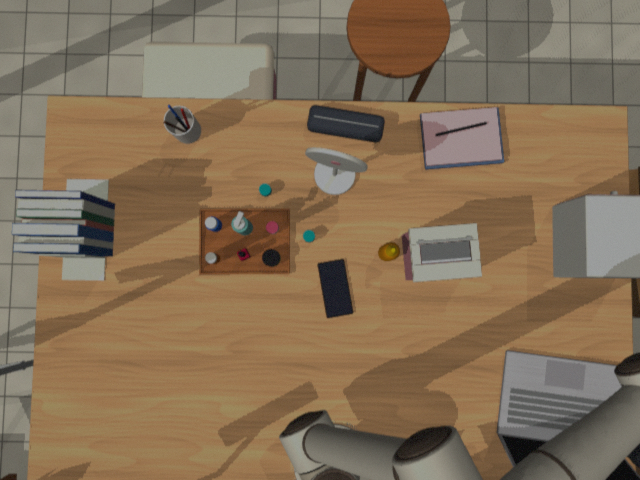

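View pics/side0.png

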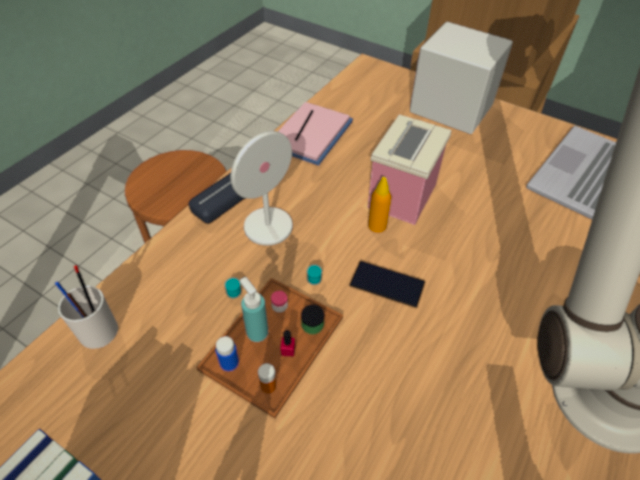

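View pics/wrist0.png

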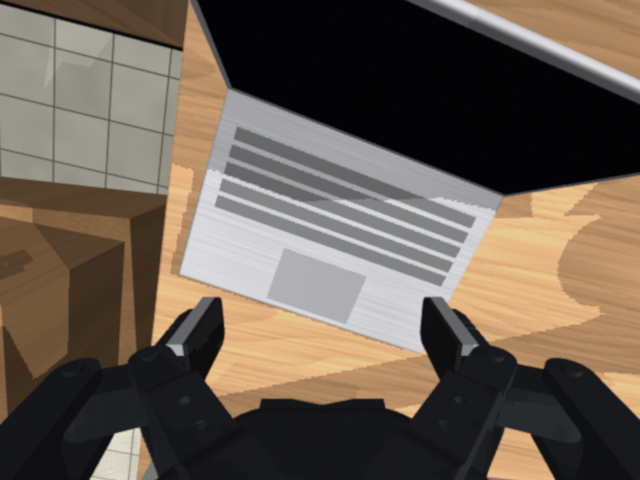

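Run:
```python
from h import *
s=monitor.read_state(); print(R.from_quat(s['ee_rot']).as_matrix().round(3)); 
for n in('top0','side0'):
    d=np.load(f'pics/{n}.npz');M=cv2.Rodrigues(d['rvec'])[0];print(n,(-M.T@d['tvec'].ravel()).round(),d['fx'],M.round(2).tolist())
```

```text
[[-0.233 -0.    -0.972]
 [ 0.972  0.002 -0.233]
 [ 0.002 -1.     0.   ]]
top0 [ 469.   33. 1521.] 578.8313374279286 [[0.02, -1.0, 0.01], [-1.0, -0.02, -0.08], [0.08, -0.01, -1.0]]
side0 [241. 602. 861.] 507.5728469145116 [[-0.85, -0.53, 0.02], [-0.41, 0.63, -0.65], [0.33, -0.56, -0.76]]
```

Run:
```python
from h import *
a=cv2.imread('pics/top0.png'); b=cv2.imread('pics/side0.png')
cv2.imwrite('pics/c1.png',cv2.resize(a[170:290,190:330],None,fx=5,fy=5,interpolation=2))
cv2.imwrite('pics/c2.png',cv2.resize(b[260:420,190:350],None,fx=3.7,fy=3.7,interpolation=2))
cv2.imwrite('pics/c3.png',cv2.resize(a[215:290,370:490],None,fx=6,fy=6,interpolation=2))
```

```text
(no output)
```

View pics/c1.png

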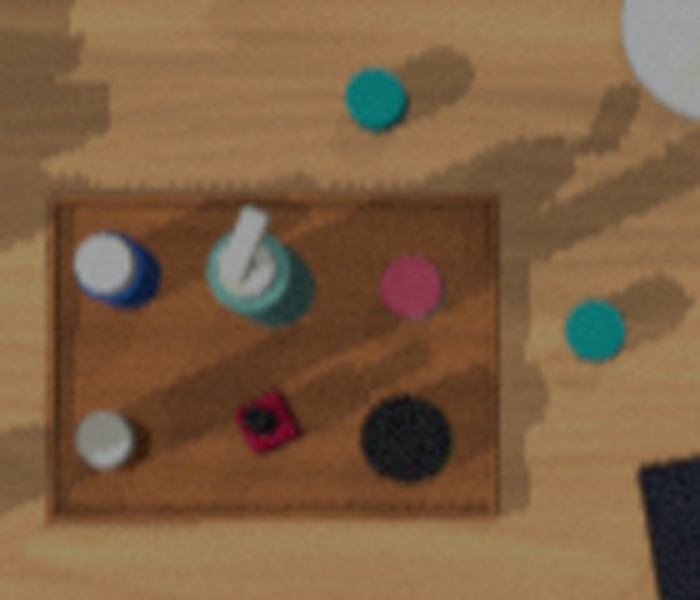

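View pics/c2.png

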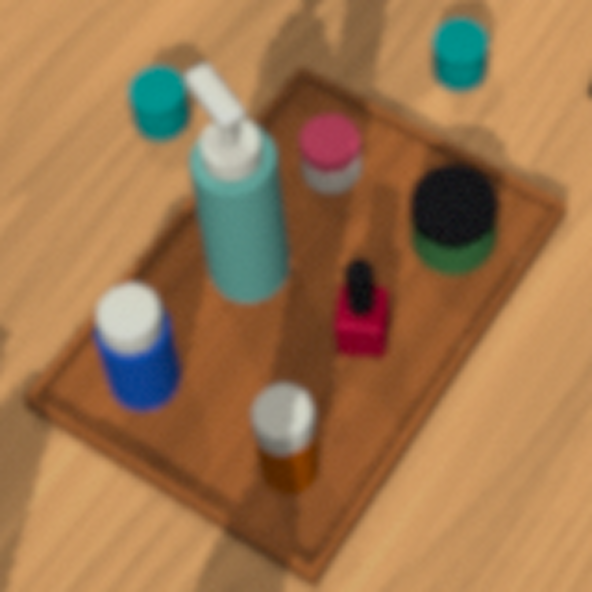

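View pics/c3.png

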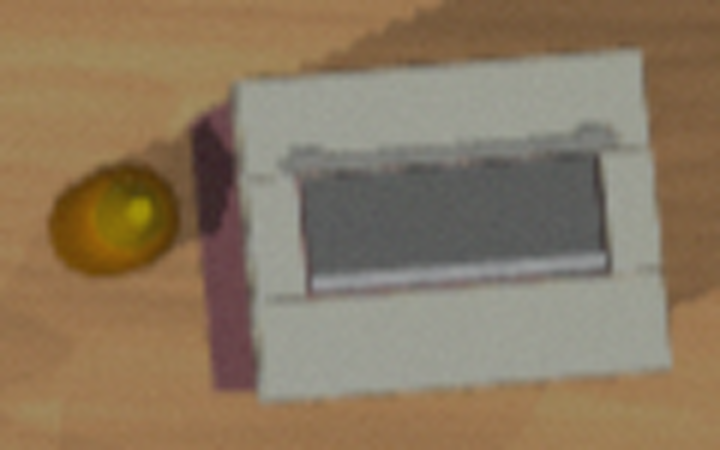

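The pink-lidded jar on the tray is at top-view pixel (272,227), and its body is white in the side crop. The amber bottle with the white cap is at (211,258). The turquoise look-alikes at (265,190) and (309,236) stand off the tray and are not meant. The bin's hinge knuckles are on the upper (+x) edge and the light free edge is on the lower side.

Run:
```python
from h import *
d=dict(np.load('pics/top0.npz')); C=cloud(d); im=d['image'].astype(int)
def rep(n,u,v,zlo,zhi,r):
    m=np.zeros((480,640),bool); m[max(0,v-r):v+r,u-r:u+r]=1
    m&=(C[...,2]>zlo)&(C[...,2]<zhi); P=C[m]
    print(n,len(P),'mean',P.mean(0).round(1),'min',P.min(0).round(1),'max',P.max(0).round(1),world(d,u,v).round(1))
rep('jar',272,228,28,45,10)
rep('amber',211,258,58,80,10)
rep('pump',240,226,90,160,16)
rep('toner',212,223,65,90,11)
rep('green',271,258,34,55,12)
rep('polish',243,254,25,80,11)
rep('squeeze',390,252,60,170,14)
m=np.zeros((480,640),bool); m[215:290,400:490]=1; m&=(C[...,2]>150)&(C[...,2]<180)
P=C[m]; r=cv2.minAreaRect(P[:,:2].astype(np.float32)); print('lid',P[:,2].mean(),r)
for uv in [(202,210),(288,210),(289,271),(202,272),(240,223),(420,262),(470,258),(420,245),(470,242)]: print(uv,world(d,*uv).round(1))
d=dict(np.load('pics/side0.npz')); C=cloud(d)
rep('jarS',280,300,25,50,12);rep('amberS',267,374,50,80,14)
```

```text
jar 117 mean [604.4 166.8  35. ] min [589.9 152.5  28.1] max [619.2 181.4  42.4] [600.4 165.7  35.2]
amber 101 mean [522.3 316.   66. ] min [509.5 302.4  59.4] max [535.1 330.8  73.4] [519.7 314.3  66. ]
pump 266 mean [604.1 235.5 125.3] min [583.4 218.1  90.8] max [630.7 260.3 158.3] [596.5 235.8 120.7]
toner 110 mean [609.4 316.5  74.4] min [596.7 302.9  65.3] max [622.9 331.7  80.7] [607.3 313.   73.2]
green 248 mean [526.1 167.3  42.5] min [504.9 145.3  34.6] max [548.7 189.1  51.7] [523.  166.2  38. ]
polish 105 mean [532.7 237.5  45.7] min [517.  222.7  27.7] max [547.8 254.2  75.7] [530.9 234.   67.8]
squeeze 290 mean [ 543.  -129.1  111.6] min [ 523.  -154.3   61.8] max [ 565.2 -109.8  150.3] [ 538.1 -126.8  139.4]
lid 163.54055131142147 ((540.2157592773438, -253.6964111328125), (128.21624755859375, 163.23329162597656), 5.502450942993164)
(202, 210) [647.6 353.4   5.4]
(288, 210) [650.4 126.8  12.5]
(289, 271) [490.8 120.9  13.9]
(202, 272) [484.8 346.4  14.6]
(240, 223) [603.7 235.7 122.4]
(420, 262) [ 514.4 -194.3  165.6]
(470, 258) [ 525.8 -312.9  160.9]
(420, 245) [ 554.5 -194.7  162.3]
(470, 242) [ 563.4 -312.5  162.8]
jarS 209 mean [598.9 171.2  33.6] min [584.7 154.3  25.1] max [616.4 186.   40.5] [595.5 170.7  30.6]
amberS 257 mean [516.4 321.1  64.7] min [504.7 306.   50.2] max [531.5 333.   70.3] [512.7 321.8  66.7]
```

```bash
cat >> h.py <<'E'
def go(p,Rt):
    "increment from measured pose to target pos p mm, matrix Rt"
    s=monitor.read_state(); R0=R.from_quat(s['ee_rot'])
    rv=(R0.inv()*R.from_matrix(Rt)).as_rotvec(); t=R0.inv().apply(np.array(p)-s['position'])/1000
    print('row',rv.round(3).tolist(),t.round(4).tolist())
def tool(yaw,tilt=0):
    "jaw axis x at yaw, fingers (y) down; tilt about jaw axis"
    x=np.array([np.cos(yaw),np.sin(yaw),0]); y=np.array([0,0,-1.]); z=np.cross(x,y)
    return np.stack([x,y,z],1)@R.from_rotvec([tilt,0,0]).as_matrix()
def w(): 
    s=monitor.read_state(); print(round(s['clock'],2),s['position'].round(1),R.from_quat(s['ee_rot']).as_matrix().round(2).tolist(),s['contact_force'].round(1),round(s['gripper_width'],1),s['joints'].round(2))
E
python3 - <<'E'
from h import *
d=dict(np.load('pics/wrist0.npz'))
s=monitor.read_state(); R0=R.from_quat(s['ee_rot'])
M=cv2.Rodrigues(d['rvec'])[0]; c=-M.T@d['tvec'].ravel()
print('cam in tool',R0.inv().apply(c-s['position']).round(), d['fx'])
for uv in [(208,305),(432,305),(212,340),(428,340),(180,345),(460,345),(80,380)]: print(uv,R0.inv().apply(world(d,*uv)-s['position']).round(1))
d=dict(np.load('pics/top0.npz')); C=cloud(d)
for n,u,v,r,a,b in [('pumpring',240,225,14,97,113),('pumptop',240,220,16,125,160),('mirror',337,165,45,60,280)]:
    P=C[v-r:v+r,u-r:u+r].reshape(-1,3);P=P[(P[:,2]>a)&(P[:,2]<b)];print(n,len(P),P.mean(0).round(),P.min(0).round(),P.max(0).round())
go([590,160,280],tool(np.pi)); w()
E
```

```text
cam in tool [  -0. -120.   73.] 335.0377931918062
(208, 305) [-44.4  -2.6  11.7]
(432, 305) [  -0.2 -120.3   73. ]
(212, 340) [-43.   -6.3  -1.4]
(428, 340) [42.5 -2.7 -3.8]
(180, 345) [-44.6 -29.1  11.7]
(460, 345) [ 43.3 -28.7  11.4]
(80, 380) [-64.2 -45.9  12.3]
pumpring 98 [600. 236. 108.] [583. 218. 101.] [622. 260. 113.]
pumptop 97 [611. 235. 150.] [591. 224. 125.] [631. 247. 158.]
mirror 945 [746.   7. 206.] [727. -66.  61.] [772.  79. 264.]
row [0.001, -1.335, 0.001] [0.6425, -0.0265, -0.6109]
0.15 [ 145.9 -607.3  252.5] [[-0.23, -0.0, -0.97], [0.97, 0.0, -0.23], [0.0, -1.0, 0.0]] [0.4 0.  0.6] 85.3 [-1.08  0.39  0.01 -0.   -1.19 -0.26]
```

Call:
arm_command(increments=[0,-1.335,0,0.6425,-0.027,-0.611,117,0,-1.335,0,0.6425,-0.027,-0.611,117,0,-1.335,0,0.6425,-0.027,-0.611,117,0,-1.335,0,0.6425,-0.027,-0.611,117,0,-1.335,0,0.6425,-0.027,-0.611,117,0,-1.335,0,0.6425,-0.027,-0.611,117,0,-1.335,0,0.6425,-0.027,-0.611,117,0,-1.335,0,0.6425,-0.027,-0.611,117,0,-1.335,0,0.6425,-0.027,-0.611,117,0,-1.335,0,0.6425,-0.027,-0.611,117])

```text
clock: 1.4
position: [459.3, -64.8, 272.7]
ee_rot: [-0.0, 0.708, -0.707, 0.0]
contact_force: [0.3, -0.3, 0.7]
gripper_width: 46.1
```

Run:
```python
from h import *
w(); go([590,160,280],tool(np.pi,0))
```

```text
1.4 [459.3 -64.8 272.7] [[-1.0, -0.0, 0.0], [-0.0, 0.0, -1.0], [0.0, -1.0, -0.0]] [ 0.3 -0.3  0.7] 46.1 [ 0.21  0.09 -0.34 -0.   -1.14 -0.21]
row [0.002, 0.0, 0.0] [-0.1308, -0.007, -0.2248]
```

Call:
arm_command(increments=[0,0,0,-0.13,-0.007,-0.225,117,0,0,0,-0.13,-0.007,-0.225,117,0,0,0,-0.13,-0.007,-0.225,117,0,0,0,-0.13,-0.007,-0.225,117,0,0,0,-0.13,-0.007,-0.225,117,0,0,0,-0.13,-0.007,-0.225,117])

```text
clock: 2.15
position: [588.9, 160.5, 279.1]
ee_rot: [-0.001, 0.707, -0.707, -0.0]
contact_force: [-0.2, -0.2, 0.0]
gripper_width: 46.4
```

Run:
```python
from h import *
w(); d=snap('wrist','w1')
```

```text
2.15 [588.9 160.5 279.1] [[-1.0, -0.0, 0.0], [-0.0, 0.0, -1.0], [0.0, -1.0, -0.0]] [-0.2 -0.2  0. ] 46.4 [ 0.53  0.34  0.01 -0.   -1.24 -0.53]
```

View pics/w1.png

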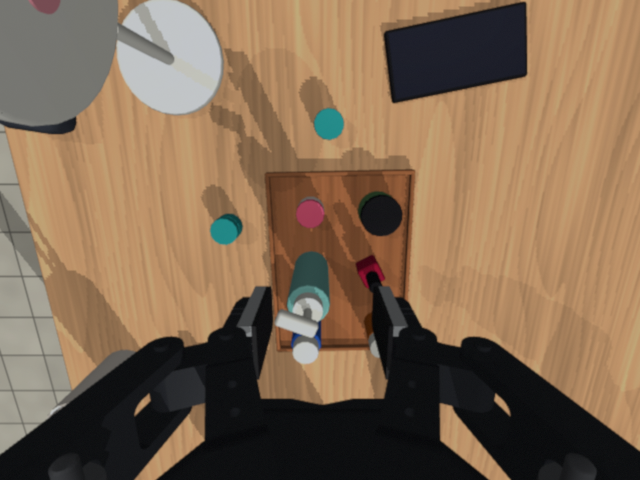

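The wrist view shows the pink jar lid at (310,212), the green jar at (380,214), the pump at (308,300) and the fingertips at about (262,290) and (380,290).

Run:
```python
from h import *
d=dict(np.load('pics/w1.npz')); C=cloud(d); s=monitor.read_state(); R0=R.from_quat(s['ee_rot'])
T=R0.inv().apply((C-s['position']).reshape(-1,3)).reshape(C.shape)
for n,u,v,r,a,b in [('jar',310,212,20,28,42),('green',380,214,24,36,50),('polish',370,270,22,20,80)]:
    P=C[v-r:v+r,u-r:u+r].reshape(-1,3);P=P[(P[:,2]>a)&(P[:,2]<b)]
    h=np.median(P[:,2]);print(n,len(P),P.mean(0).round(1),P.min(0).round(),P.max(0).round())
for uv in [(268,180),(411,173),(405,340),(310,212)]: print(uv,world(d,*uv).round(1))
P=T[280:310,240:400].reshape(-1,3); P=P[(P[:,1]<60)&(P[:,1]>-100)]; print('tips max y',np.sort(P[:,1])[-8:].round(1))
im=d['image'].astype(int); m=(im[...,0]>120)&(im[...,1]<90); m[:190]=0;m[235:]=0;m[:,:290]=0;m[:,330:]=0
v,u=np.nonzero(m);print('pink centroid',u.mean(),v.mean(),u.min(),u.max(),v.min(),v.max())
uu=int(round(u.mean()));vv=int(round(v.mean()));print(world(d,uu,vv).round(1))
```

```text
jar 635 [601.7 165.1  34.5] [587. 150.  28.] [618. 182.  37.]
green 1355 [523.9 165.5  42.6] [501. 144.  36.] [546. 189.  45.]
polish 592 [532.8 233.4  43.2] [515. 222.  20.] [547. 254.  72.]
(268, 180) [649.6 131.5  11.6]
(411, 173) [485.9 123.5  10.8]
(405, 340) [562.4 147.7 307.5]
(310, 212) [601.  164.1  34. ]
tips max y [20.1 20.1 20.3 20.3 20.6 20.6 20.8 21.2]
pink centroid 311.9037304452467 211.67749699157642 293 329 190 231
[598.8 163.9  35. ]
```

Run:
```python
from h import *
go([602.5,157,110],tool(np.pi,-.17));go([602.5,164,34],tool(np.pi,-.17))
```

```text
row [-0.169, 0.0, 0.001] [-0.0142, 0.1695, 0.0028]
row [-0.169, 0.0, 0.001] [-0.0143, 0.2455, -0.0042]
```

Call:
arm_command(increments=[-0.169,0,0,-0.014,0.05,0.003,125,-0.169,0,0,-0.014,0.1,0.003,125,-0.169,0,0,-0.014,0.14,0.003,125,-0.169,0,0,-0.014,0.17,0.003,125,-0.169,0,0,-0.014,0.17,0.003,125])

```text
clock: 2.82
position: [600.3, 154.5, 107.7]
ee_rot: [-0.001, 0.764, -0.645, -0.003]
contact_force: [-0.3, 0.1, 0.2]
gripper_width: 43.5
```

Run:
```python
from h import *
w(); d=snap('wrist','w2');d=snap('side','s2'); go([602.5,164,34],tool(np.pi,-.17))
i=cv2.imread('pics/s2.png');cv2.imwrite('pics/s2c.png',cv2.resize(i[200:420,180:380],None,fx=2.7,fy=2.7))
```

```text
2.83 [600.3 154.5 107.7] [[-1.0, -0.01, -0.0], [0.0, 0.17, -0.99], [0.01, -0.99, -0.17]] [-0.3  0.1  0.2] 43.5 [ 0.44  0.5  -0.14 -0.2  -0.88 -0.31]
row [0.0, -0.0, -0.001] [0.0004, 0.0774, 0.0051]
```

View pics/w2.png

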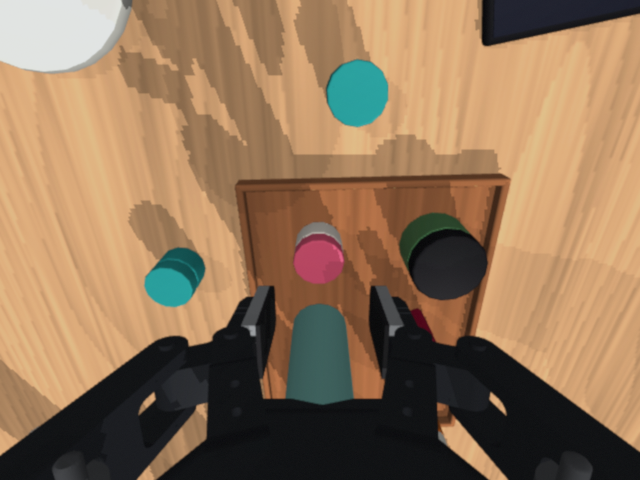

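View pics/s2c.png

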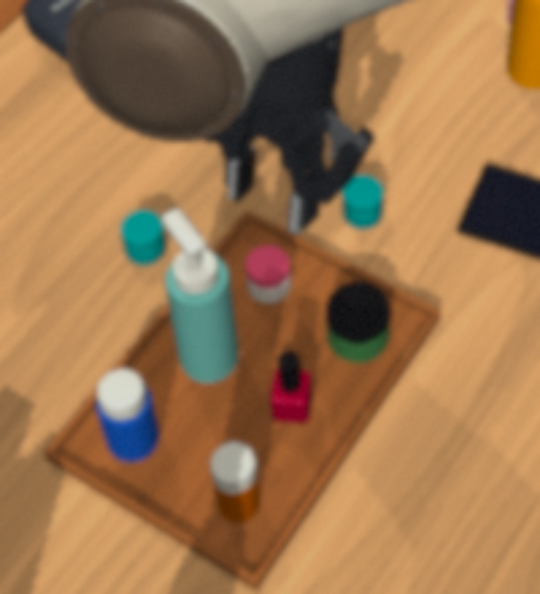

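Run:
```python
from h import *
d=dict(np.load('pics/w2.npz')); C=cloud(d); print(d['cx'])
for n,u,v,r,a,b in [('jar',318,258,30,30,40),('jarall',318,250,40,12,40),('pump',320,360,50,20,200)]:
    P=C[v-r:v+r,u-r:u+r].reshape(-1,3);P=P[(P[:,2]>a)&(P[:,2]<b)];print(n,len(P),P.mean(0).round(1),P.min(0).round(),P.max(0).round())
```

```text
321.93455531877675
jar 1859 [601.9 164.5  34.5] [586. 150.  30.] [617. 182.  37.]
jarall 2392 [601.8 162.1  31.5] [586. 150.  12.] [618. 182.  37.]
pump 6126 [601.9 205.7  76.7] [578. 133.  20.] [623. 239. 161.]
```

Jar centre is about (601.5,165.5). I descend and close in one call.

Call:
arm_command(increments=[0,0,0,0.001,0.03,0.005,125,0,0,0,0.001,0.06,0.005,125,0,0,0,0.001,0.077,0.005,125,0,0,0,0.001,0.077,0.005,125,0,0,0,0.001,0.077,0.005,200,0,0,0,0.001,0.077,0.005,200,0,0,0,0.001,0.077,0.005,200,0,0,0,0.001,0.077,0.005,200])

```text
clock: 3.92
position: [602.9, 164.3, 36.1]
ee_rot: [0.001, 0.765, -0.644, 0.001]
contact_force: [-0.8, -0.2, 6.2]
gripper_width: 30.2
```

Run:
```python
from h import *
w(); d=snap('wrist','w3')
```

```text
3.92 [602.9 164.3  36.1] [[-1.0, 0.0, 0.0], [0.0, 0.17, -0.99], [-0.0, -0.99, -0.17]] [-0.8 -0.2  6.2] 30.2 [ 0.45  0.6  -0.18 -0.23 -0.73 -0.28]
```

View pics/w3.png

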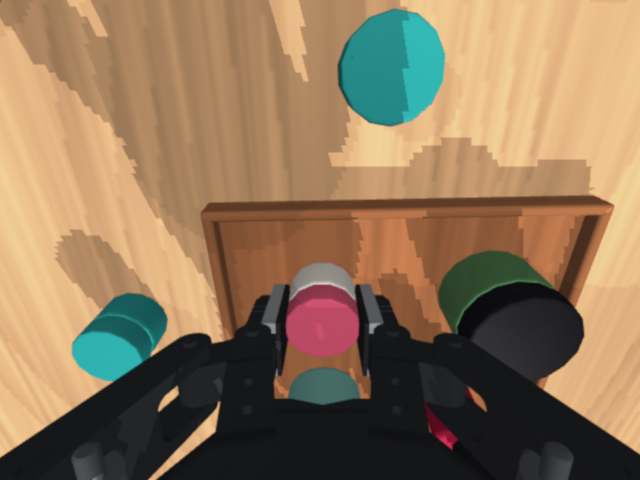

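Run:
```python
from h import *
go([602,160,100],tool(np.pi,-.17)); go([590,140,260],tool(np.pi,-.0))
```

```text
row [0.001, 0.001, -0.003] [0.0007, -0.0637, -0.0066]
row [0.171, 0.0, -0.003] [0.0122, -0.2248, -0.0142]
```

Call:
arm_command(increments=[0,0,0,0,-0.03,-0.003,200,0,0,0,0,-0.06,-0.006,200,0,0,0,0.003,-0.11,-0.01,200,0.05,0,0,0.006,-0.16,-0.012,200,0.17,0,0,0.012,-0.21,-0.014,200,0.17,0,0,0.012,-0.225,-0.014,200,0.17,0,0,0.012,-0.225,-0.014,200])

```text
clock: 4.85
position: [590.1, 140.0, 260.7]
ee_rot: [0.002, 0.708, -0.706, 0.002]
contact_force: [-0.8, 0.9, -0.5]
gripper_width: 30.2
```

Run:
```python
from h import *
w(); d=snap('wrist','w4'); go([530,-250,260],tool(np.radians(95.5)))
go([440,-60,270],tool(np.radians(140)))
```

```text
4.85 [590.1 140.  260.7] [[-1.0, 0.0, -0.0], [0.0, 0.0, -1.0], [-0.0, -1.0, -0.0]] [-0.8  0.9 -0.5] 30.2 [ 0.5   0.35 -0.03 -0.   -1.19 -0.5 ]
row [0.003, 1.474, 0.0] [0.0593, -0.0018, 0.3897]
row [0.002, 0.697, -0.001] [0.1494, -0.0115, 0.1998]
```

View pics/w4.png

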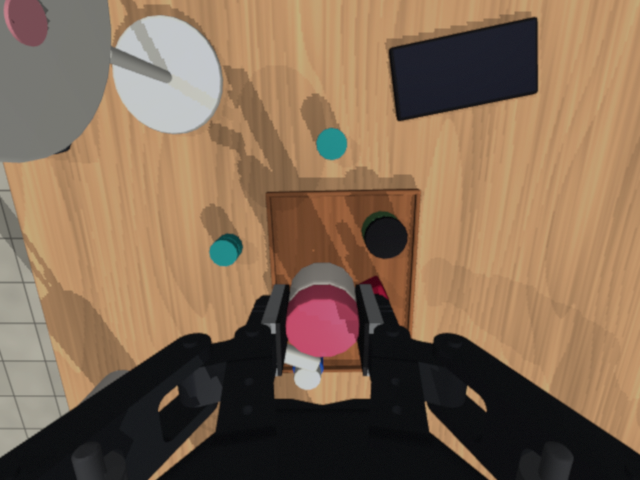

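Call:
arm_command(increments=[0,0.17,0,0.03,-0.01,0.05,200,0,0.34,0,0.05,-0.01,0.1,200,0,0.51,0,0.06,-0.01,0.15,200,0,0.68,0,0.06,-0.01,0.2,200,0,0.85,0,0.06,-0.01,0.25,200,0,1.02,0,0.06,-0.01,0.3,200,0,1.19,0,0.06,0,0.35,200,0,1.36,0,0.06,0,0.39,200,0,1.474,0,0.06,0,0.39,200,0,1.474,0,0.06,0,0.39,200])

```text
clock: 6.15
position: [528.3, -250.9, 255.7]
ee_rot: [0.474, 0.524, -0.523, -0.477]
contact_force: [0.9, -0.5, 0.4]
gripper_width: 30.2
```

Run:
```python
from h import *
w(); d=snap('wrist','w5'); snap('top','t5')
C=cloud(d); s=monitor.read_state(); R0=R.from_quat(s['ee_rot'])
```

```text
6.15 [ 528.3 -250.9  255.7] [[-0.1, -0.0, -1.0], [1.0, 0.0, -0.1], [0.0, -1.0, 0.0]] [ 0.9 -0.5  0.4] 30.2 [-0.17  0.32 -0.09 -0.   -1.17 -1.31]
```

View pics/w5.png

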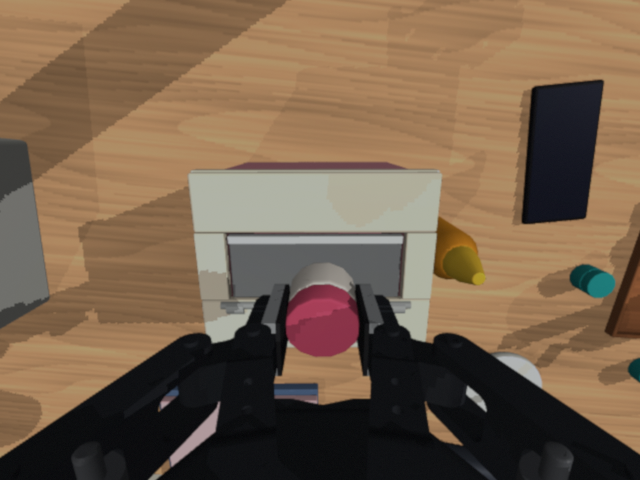

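Run:
```python
from h import *
i=cv2.imread('pics/w5.png');cv2.imwrite('pics/w5c.png',cv2.resize(i[155:325,180:450],None,fx=2.9,fy=2.9,interpolation=2))
d=dict(np.load('pics/w5.npz')); C=cloud(d)
m=(C[...,2]>155)&(C[...,2]<175);v,u=np.nonzero(m);print(u.min(),u.max(),v.min(),v.max())
def hit(u,v,z=165):
    a=world(d,int(u),int(v),100.);b=world(d,int(u),int(v),300.)
    return (a+(b-a)*(z-a[2])/(b[2]-a[2]))[:2].round(1)
for uv in [(190,171),(440,171),(226,234),(406,234),(230,299),(403,300)]: print(uv,hit(*uv))
```

```text
187 441 169 346
(190, 171) [ 481.2 -337.4]
(440, 171) [ 466.5 -183.1]
(226, 234) [ 519.7 -314.6]
(406, 234) [ 508.6 -197.4]
(230, 299) [ 566.3 -311.2]
(403, 300) [ 555.8 -191.6]
```

View pics/w5c.png

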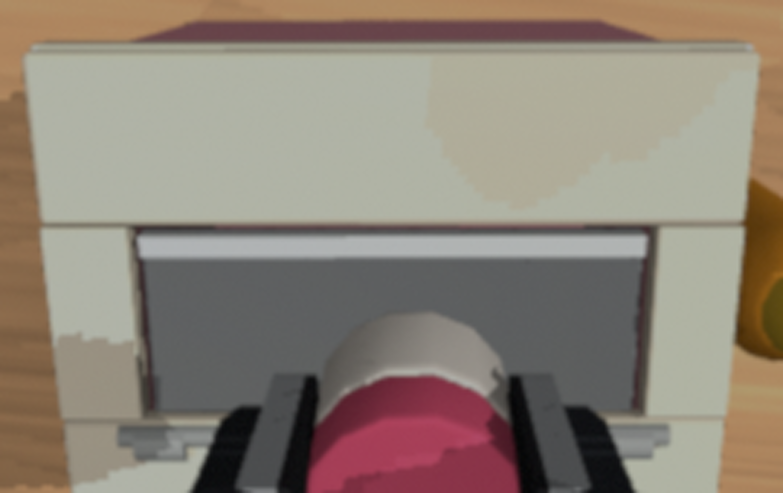

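Run:
```python
from h import *
go([532.3,-254.3,208],tool(np.radians(95.6),-.12))
```

```text
row [-0.12, -0.0, 0.003] [-0.0046, 0.0488, -0.0031]
```

Call:
arm_command(increments=[-0.12,0,0.003,-0.0046,0.02,-0.003,200,-0.12,0,0.003,-0.0046,0.04,-0.003,200,-0.12,0,0.003,-0.0046,0.049,-0.003,200,-0.12,0,0.003,-0.0046,0.049,-0.003,200])

```text
clock: 6.75
position: [532.2, -253.8, 207.2]
ee_rot: [0.502, 0.554, -0.492, -0.446]
contact_force: [0.5, 0.3, -0.0]
gripper_width: 30.0
```

Run:
```python
from h import *
w(); d=snap('wrist','w6'); go([532.3,-254.3,125],tool(np.radians(95.6),-.12))
```

```text
6.75 [ 532.2 -253.8  207.2] [[-0.1, 0.12, -0.99], [1.0, 0.01, -0.1], [0.0, -0.99, -0.12]] [ 0.5  0.3 -0. ] 30.0 [-0.19  0.32 -0.2  -0.04 -0.94 -1.26]
row [-0.0, 0.001, -0.0] [-0.0002, 0.0823, 0.0103]
```

View pics/w6.png

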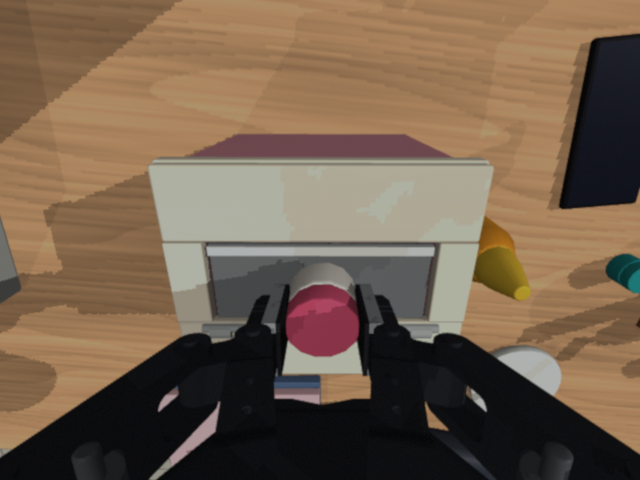

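Run:
```python
from h import *
d=dict(np.load('pics/w6.npz')); C=cloud(d)
bx=np.array([.9952,.0976,0]);by=np.array([-.0976,.9952,0]);o=np.array([538,-253.7,0])
B=np.stack([(C-o)@bx,(C-o)@by,C[...,2]],-1)
P=B[250:360,285:365].reshape(-1,3);P=P[(P[:,2]>170)&(P[:,2]<225)&(P[:,0]<12)&(abs(P[:,1])<15)];print('jar minx',np.percentile(P[:,0],[0,1,5]).round(1),'z',P[P[:,0]<P[:,0].min()+3].mean(0).round(1), 'y',P[:,1].min(),P[:,1].max(),'zmin',P[:,2].min())
def hit(u,v,z=165):
    a=world(d,int(u),int(v),100.);b=world(d,int(u),int(v),300.)
    p=(a+(b-a)*(z-a[2])/(b[2]-a[2]))-o; return (p@bx).round(1),(p@by).round(1)
for uv in [(206,243),(439,243),(214,319),(430,321),(152,160),(490,160)]: print(uv,hit(*uv))
```

```text
jar minx [-21.5 -20.8 -20.2] z [-1.970e+01  1.000e-01  1.926e+02] y -14.999989085960946 14.99891249868896 zmin 175.83338005661915
(206, 243) (np.float64(-24.8), np.float64(-57.8))
(439, 243) (np.float64(-24.9), np.float64(58.7))
(214, 319) (np.float64(21.3), np.float64(-59.6))
(430, 321) (np.float64(22.5), np.float64(60.3))
(152, 160) (np.float64(-65.7), np.float64(-76.6))
(490, 160) (np.float64(-65.9), np.float64(76.0))
```

Call:
arm_command(increments=[0,0,0,0,0.015,0.002,200,0,0,0,0,0.03,0.004,200,0,0,0,0,0.04,0.005,200,0,0,0,0,0.05,0.006,200,0,0,0,0,0.06,0.0075,200])

```text
clock: 7.42
position: [531.9, -254.0, 146.3]
ee_rot: [0.502, 0.554, -0.492, -0.446]
contact_force: [-2.6, -0.6, 1.4]
gripper_width: 29.7
```

Run:
```python
from h import *
w(); d=snap('wrist','w7'); go([532.3,-254.3,125],tool(np.radians(95.6),-.12))
```

```text
7.42 [ 531.9 -254.   146.3] [[-0.1, 0.12, -0.99], [1.0, 0.01, -0.1], [0.0, -0.99, -0.12]] [-2.6 -0.6  1.4] 29.7 [-0.19  0.38 -0.28 -0.05 -0.8  -1.25]
row [-0.005, 0.0, 0.002] [-0.0008, 0.0197, 0.0009]
```

View pics/w7.png

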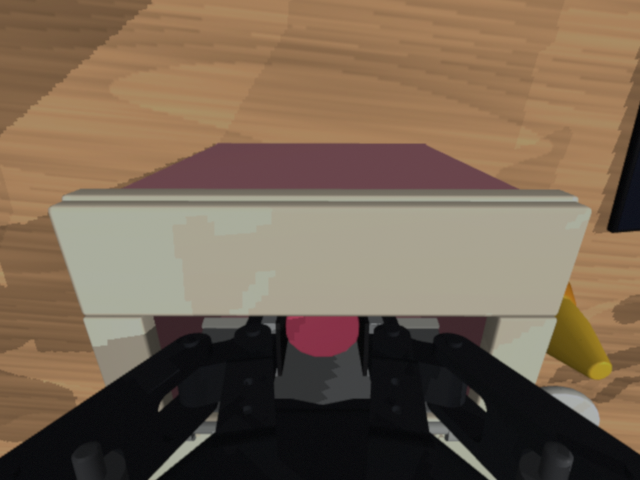

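Call:
arm_command(increments=[-0.005,0,0.002,-0.0005,0.01,0.0005,200,-0.005,0,0.002,-0.0005,0.018,0.001,200,-0.005,0,0.002,-0.0005,0.018,0.001,200])

```text
clock: 7.85
position: [533.2, -254.2, 126.7]
ee_rot: [0.503, 0.555, -0.491, -0.445]
contact_force: [1.4, -1.5, 1.2]
gripper_width: 30.1
```

Run:
```python
from h import *
w(); d=snap('wrist','w8');  go([532.3,-254.3,121],tool(np.radians(95.6),-.12))
T=R.from_quat(monitor.read_state()['ee_rot']).inv().apply((cloud(d)-monitor.read_state()['position']).reshape(-1,3)).reshape(480,640,3)
for uv in [(195,342),(165,360),(80,400),(320,400),(320,340)]: print(uv,T[uv[1],uv[0]].round(),world(d,*uv).round())
```

```text
7.85 [ 533.2 -254.2  126.7] [[-0.1, 0.12, -0.99], [1.0, 0.01, -0.1], [-0.0, -0.99, -0.12]] [ 1.4 -1.5  1.2] 30.1 [-0.19  0.41 -0.3  -0.05 -0.75 -1.25]
row [0.002, 0.0, -0.001] [-0.0, 0.0057, 0.0015]
(195, 342) [-35. -40.  20.] [ 512. -292.  164.]
(165, 360) [-45. -38.  12.] [ 521. -301.  163.]
(80, 400) [-73. -37.  -2.] [ 538. -327.  164.]
(320, 400) [ -1. -13. -24.] [ 555. -253.  143.]
(320, 340) [ -1. -40.  20.] [ 508. -257.  164.]
```

View pics/w8.png

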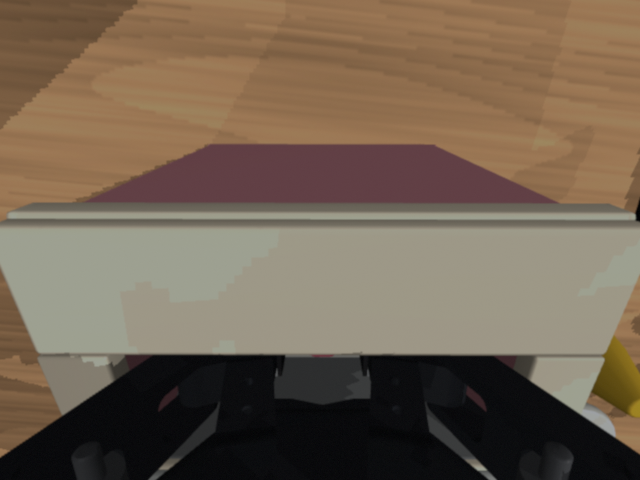

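Call:
arm_command(increments=[0,0,0,0,0.001,0,135,0,0,0,0,0.001,0,120,0,0,0,0,0.001,0,120,0,0,0,0,0.001,0,120])

```text
clock: 8.4
position: [533.3, -254.1, 126.1]
ee_rot: [0.503, 0.555, -0.491, -0.445]
contact_force: [0.4, 0.9, 1.6]
gripper_width: 45.0
```

Run:
```python
from h import *
w(); d=snap('wrist','w9'); go([532.3,-254.3,230],tool(np.radians(95.6),-.12))
i=cv2.convertScaleAbs(cv2.imread('pics/w9.png')[330:480,120:520],alpha=2.5);cv2.imwrite('pics/w9c.png',cv2.resize(i,None,fx=2,fy=2))
```

```text
8.4 [ 533.3 -254.1  126.1] [[-0.1, 0.12, -0.99], [1.0, 0.01, -0.1], [-0.0, -0.99, -0.12]] [0.4 0.9 1.6] 45.0 [-0.19  0.41 -0.3  -0.05 -0.75 -1.25]
row [0.003, 0.001, -0.001] [-0.0002, -0.1033, -0.0117]
```

View pics/w9c.png

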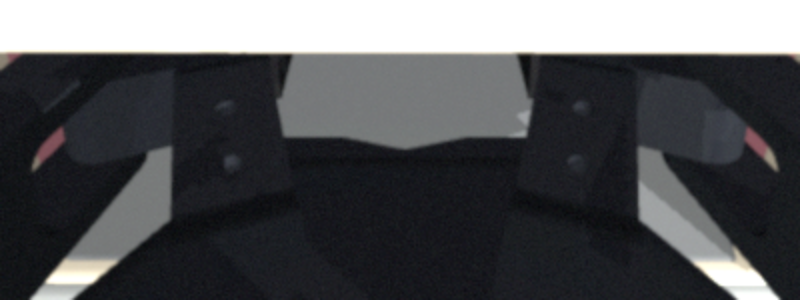

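Call:
arm_command(increments=[0,0,0,0,-0.02,-0.002,120,0,0,0,0,-0.04,-0.004,120,0,0,0,0,-0.06,-0.006,120,0,0,0,0,-0.085,-0.009,120,0,0,0,0,-0.12,-0.012,120,0,0,0,0,-0.13,-0.012,120])

```text
clock: 9.2
position: [530.0, -254.7, 258.5]
ee_rot: [0.505, 0.555, -0.49, -0.443]
contact_force: [0.2, -0.0, -0.6]
gripper_width: 44.9
```

Run:
```python
from h import *
w(); d=snap('wrist','w10'); go([532.3,-254.3,270],tool(np.radians(95.6),0)); go([510,240,270],tool(np.pi*.9,0))
d=snap('top','t10'); i=cv2.imread('pics/t10.png')
cv2.imwrite('pics/t10c.png',cv2.resize(i[190:300,190:330],None,fx=5,fy=5,interpolation=2))
```

```text
9.2 [ 530.  -254.7  258.5] [[-0.1, 0.13, -0.99], [1.0, 0.01, -0.1], [-0.0, -0.99, -0.13]] [ 0.2 -0.  -0.6] 44.9 [-0.19  0.27 -0.14 -0.04 -1.04 -1.27]
row [0.126, 0.001, -0.002] [0.0001, -0.0109, -0.0039]
row [0.11, -1.157, -0.075] [0.4942, -0.0088, -0.0301]
```

View pics/w10.png

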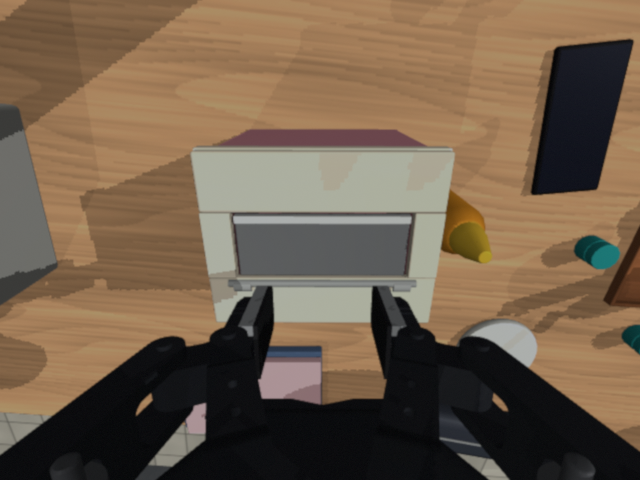

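View pics/t10c.png

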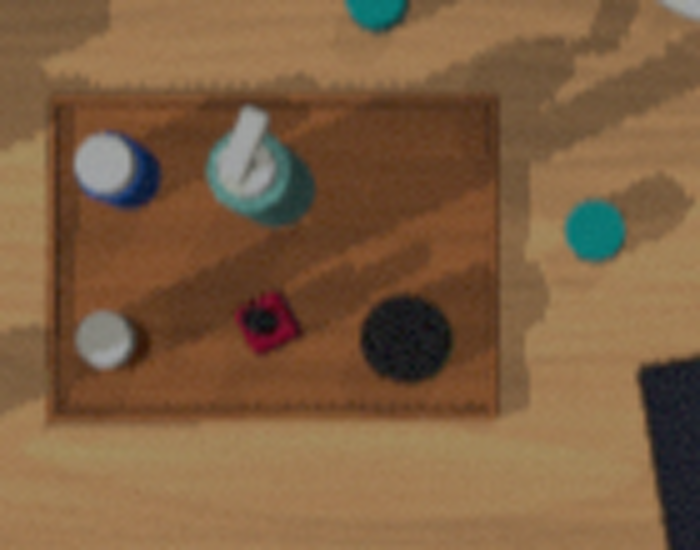

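The jar is gone, the flap at (322,247) is level and shut, and the rest of the tray is unmoved. Next is the amber bottle.

Run:
```python
from h import *
go([517,305,270],tool(np.pi,0))
```

```text
row [0.1, -1.471, -0.093] [0.5579, -0.0083, -0.0437]
```

Call:
arm_command(increments=[0.1,0,0,0.02,-0.02,-0.01,120,0.1,-0.18,-0.02,0.07,-0.02,-0.01,120,0.1,-0.36,-0.03,0.12,-0.02,-0.015,120,0.1,-0.54,-0.04,0.17,-0.02,-0.02,120,0.1,-0.72,-0.05,0.22,-0.015,-0.025,120,0.1,-0.9,-0.06,0.27,-0.012,-0.03,120,0.1,-1.08,-0.07,0.33,-0.01,-0.035,120,0.1,-1.26,-0.08,0.39,-0.008,-0.04,120,0.1,-1.44,-0.09,0.45,-0.008,-0.044,120,0.1,-1.471,-0.093,0.51,-0.008,-0.044,120])

```text
clock: 10.55
position: [521.1, 259.0, 267.5]
ee_rot: [0.002, -0.706, 0.708, 0.0]
contact_force: [-0.4, 0.4, 0.2]
gripper_width: 45.2
```

Run:
```python
from h import *
w(); d=snap('wrist','w11'); go([517,305,270],tool(np.pi,0))
```

```text
10.55 [521.1 259.  267.5] [[-1.0, -0.0, 0.0], [-0.0, -0.0, -1.0], [0.0, -1.0, 0.0]] [-0.4  0.4  0.2] 45.2 [ 0.74  0.3  -0.08 -0.   -1.19 -0.74]
row [0.001, 0.007, 0.002] [0.0037, -0.003, -0.04]
```

View pics/w11.png

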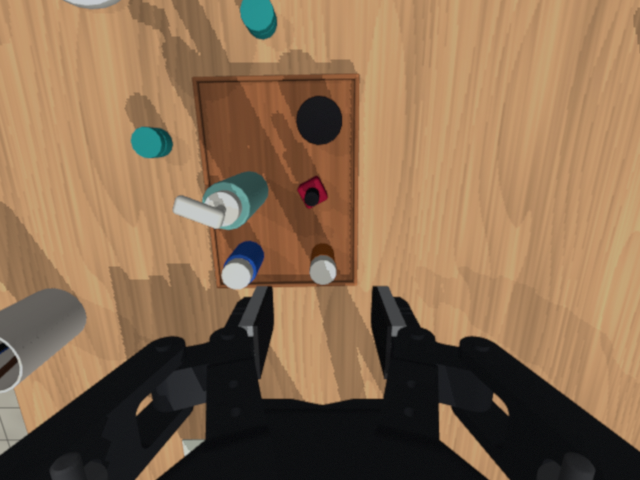

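Run:
```python
from h import *
d=dict(np.load('pics/w11.npz')); C=cloud(d)
P=C[250:285,305:345].reshape(-1,3);print(P[P[:,2]>60].shape)
P=P[(P[:,2]>55)&(P[:,2]<80)];print(np.percentile(P,[1,50,99],axis=0).round(1),P.mean(0).round(1),world(d,323,271).round(1))
```

```text
(563, 3)
[[506.2 301.7  55.8]
 [519.6 313.4  66.5]
 [532.2 327.9  68.3]] [519.5 313.6  65.8] [518.6 315.   65.9]
```

Run:
```python
from h import *
go([519.3,315,110],tool(np.pi,0))
```

```text
row [0.001, 0.007, 0.002] [0.001, 0.157, -0.0499]
```

Call:
arm_command(increments=[0,0.007,0,0.001,0.02,-0.04,120,0,0.007,0,0.001,0.06,-0.05,120,0,0.007,0,0.001,0.1,-0.05,120,0,0.007,0,0.001,0.14,-0.05,120,0,0.007,0,0.001,0.157,-0.05,120,0,0.007,0,0.001,0.157,-0.05,120])

```text
clock: 11.35
position: [518.8, 314.4, 108.3]
ee_rot: [0.002, -0.706, 0.708, 0.002]
contact_force: [-0.4, 0.5, 0.6]
gripper_width: 44.9
```

Run:
```python
from h import *
w(); d=snap('wrist','w12'); go([519.3,315,62],tool(np.pi,0))
C=cloud(d);P=C[230:400,280:365].reshape(-1,3)
P=P[(P[:,2]>58)&(P[:,2]<72)];print(np.percentile(P,[1,50,99],axis=0).round(1))
```

```text
11.35 [518.8 314.4 108.3] [[-1.0, -0.0, -0.0], [0.0, -0.0, -1.0], [0.0, -1.0, 0.0]] [-0.4  0.5  0.6] 44.9 [ 0.81  0.49 -0.22 -0.   -0.87 -0.81]
row [0.0, 0.0, 0.002] [0.0003, 0.0481, 0.0001]
[[506.9 302.1  58.8]
 [519.6 313.7  66.6]
 [532.2 328.1  68. ]]
```

View pics/w12.png

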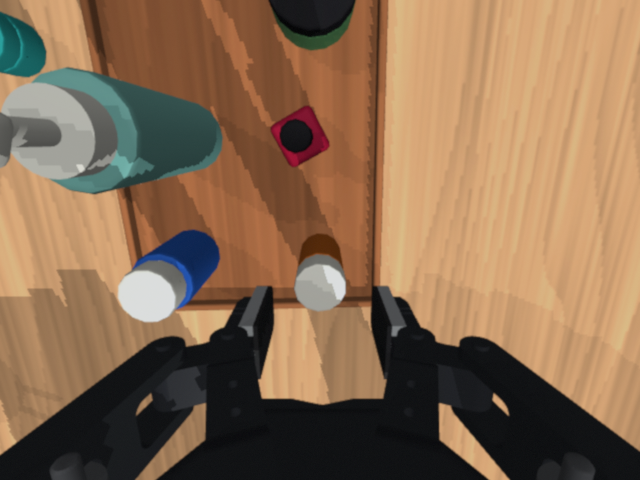

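The amber bottle's cap is at (320,287), centred between the jaws.

Call:
arm_command(increments=[0,0,0,0,0.025,0,120,0,0,0,0,0.047,0,120,0,0,0,0,0.047,0,120,0,0,0,0,0.047,0,205,0,0,0,0,0.047,0,205,0,0,0,0,0.047,0,205,0,0,0,0,0.047,0,205])

```text
clock: 12.28
position: [520.6, 316.1, 65.2]
ee_rot: [0.0, 0.708, -0.706, 0.001]
contact_force: [-0.1, -0.9, 7.0]
gripper_width: 26.2
```

Run:
```python
from h import *
w(); d=snap('wrist','w13'); go([519,305,275],tool(np.pi,0))
```

```text
12.28 [520.6 316.1  65.2] [[-1.0, 0.0, 0.0], [-0.0, 0.0, -1.0], [-0.0, -1.0, -0.0]] [-0.1 -0.9  7. ] 26.2 [ 0.81  0.55 -0.25 -0.   -0.77 -0.81]
row [0.003, 0.001, -0.001] [0.0014, -0.2099, 0.0105]
```

View pics/w13.png

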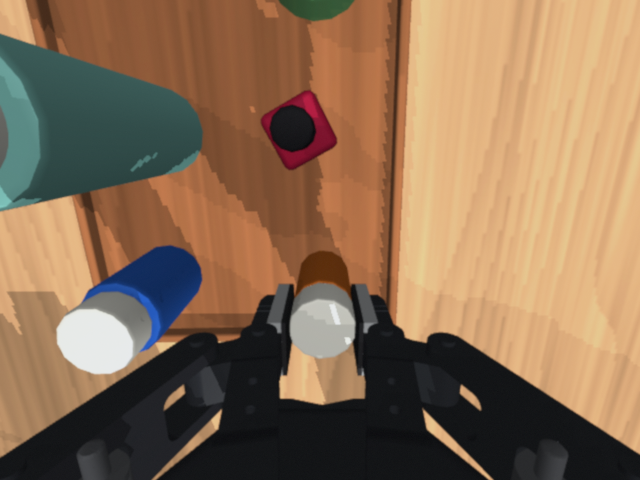

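Call:
arm_command(increments=[0,0,0,0,-0.03,0,205,0,0,0,0,-0.07,0,205,0,0,0,0,-0.12,0.003,205,0,0,0,0,-0.17,0.006,205,0,0,0,0,-0.21,0.01,205,0,0,0,0,-0.21,0.01,205])

```text
clock: 13.08
position: [521.5, 306.2, 279.7]
ee_rot: [0.002, 0.71, -0.704, 0.003]
contact_force: [0.2, 0.4, -1.2]
gripper_width: 26.3
```

Run:
```python
from h import *
w(); d=snap('wrist','w14'); go([533,-254,275],tool(np.radians(95.6),0))
```

```text
13.07 [521.5 306.2 279.7] [[-1.0, 0.01, 0.0], [-0.0, 0.01, -1.0], [-0.01, -1.0, -0.01]] [ 0.2  0.4 -1.2] 26.3 [ 0.8   0.33 -0.01  0.   -1.22 -0.8 ]
row [0.007, 1.474, 0.001] [-0.0122, -0.0012, 0.5597]
```

View pics/w14.png

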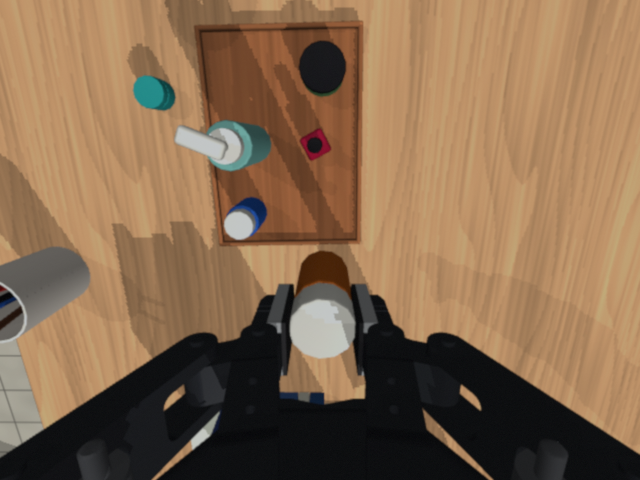

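Call:
arm_command(increments=[0,0.1,0,0,0,0.04,205,0,0.28,0,0,0,0.09,205,0,0.46,0,0,0,0.15,205,0,0.64,0,0,0,0.21,205,0,0.82,0,0,0,0.27,205,0,1.0,0,0,0,0.33,205,0,1.18,0,-0.005,0,0.39,205,0,1.36,0,-0.01,0,0.45,205,0,1.47,0,-0.012,0,0.51,205,0,1.474,0,-0.012,0,0.55,205])

```text
clock: 14.38
position: [531.7, -246.4, 271.5]
ee_rot: [0.474, 0.525, -0.521, -0.477]
contact_force: [0.9, 0.8, -0.8]
gripper_width: 25.8
```

Run:
```python
from h import *
w(); go([534,-254.2,240],tool(np.radians(95.6),0))
```

```text
14.38 [ 531.7 -246.4  271.5] [[-0.09, -0.0, -1.0], [1.0, 0.01, -0.09], [0.01, -1.0, -0.0]] [ 0.9  0.8 -0.8] 25.8 [-0.16  0.31 -0.06 -0.01 -1.21 -1.31]
row [0.0, -0.003, 0.007] [-0.0082, 0.0314, -0.0015]
```

Call:
arm_command(increments=[0,-0.003,0.007,-0.008,0.01,-0.0015,205,0,-0.003,0.007,-0.008,0.025,-0.0015,205,0,-0.003,0.007,-0.008,0.031,-0.0015,205,0,-0.003,0.007,-0.008,0.031,-0.0015,205])

```text
clock: 14.88
position: [533.8, -252.8, 239.7]
ee_rot: [-0.474, -0.524, 0.525, 0.475]
contact_force: [0.3, 0.5, -0.6]
gripper_width: 26.2
```

Run:
```python
from h import *
w(); d=snap('wrist','w15');C=cloud(d)
bx=np.array([.9952,.0976,0]);by=np.array([-.0976,.9952,0]);o=np.array([538,-253.7,0])
B=np.stack([(C-o)@bx,(C-o)@by,C[...,2]],-1)
P=B[230:360,285:365].reshape(-1,3);P=P[(P[:,2]>172)&(P[:,2]<260)&(P[:,0]<12)&(abs(P[:,1])<15)]
for a in range(172,250,10):
    q=P[(P[:,2]>=a)&(P[:,2]<a+10)]
    if len(q)>5: print(a,len(q),np.percentile(q[:,0],[1,5]).round(1),np.percentile(q[:,1],[1,99]).round(1))
```

```text
14.88 [ 533.8 -252.8  239.7] [[-0.1, -0.0, -1.0], [1.0, 0.0, -0.1], [0.0, -1.0, 0.0]] [ 0.3  0.5 -0.6] 26.2 [-0.17  0.34 -0.1   0.   -1.14 -1.3 ]
172 14 [-17.9 -17.8] [-7.9 14.5]
182 267 [-18.6 -18.4] [-11.   14.6]
192 318 [-18.5 -18.3] [-11.2  14.4]
202 363 [-18.6 -18.3] [-11.1  14.2]
212 504 [-18.5 -18.2] [-12.3  13.9]
222 656 [-18.4 -18.1] [-14.6  14.7]
232 3603 [-18.1 -17.5] [-12.7  14. ]
242 625 [-16.6 -15.9] [-12.9  14.8]
```

View pics/w15.png

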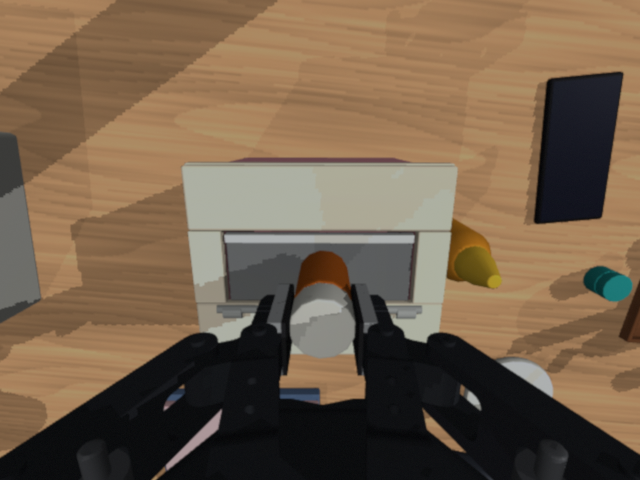

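Run:
```python
from h import *
for n,f in (('w15',None),('w12',None)):
    d=dict(np.load(f'pics/{n}.npz'));C=cloud(d)
    # camera fixed in tool: use tool transform via camera pose: cam at (0,-120,73)
    M=cv2.Rodrigues(d['rvec'])[0];c=-M.T@d['tvec'].ravel()
    Rt=tool(np.radians(95.6)) if n=='w15' else tool(np.pi)
    T=(C-c)@Rt+np.array([0,-120,73]); P=T[330:].reshape(-1,3)
    for a in range(-75,25,10):
        q=P[(P[:,1]>=a)&(P[:,1]<a+10)&(abs(P[:,0])<100)&(abs(P[:,2])<60)]
        if len(q): print(n,a,len(q),q[:,0].min().round(),q[:,0].max().round(),'z',q[:,2].min().round(),q[:,2].max().round())
```

```text
w15 -75 17237 -65.0 65.0 z 3.0 22.0
w15 -65 16093 -64.0 63.0 z -10.0 19.0
w15 -55 11878 -59.0 58.0 z -13.0 19.0
w15 -45 6090 -53.0 54.0 z -13.0 19.0
w15 -35 7840 -49.0 49.0 z -12.0 15.0
w15 -25 1489 -44.0 44.0 z -11.0 15.0
w15 -15 498 -16.0 16.0 z -11.0 9.0
w15 -5 1497 -13.0 13.0 z -13.0 2.0
w15 5 7 -13.0 13.0 z -11.0 -9.0
w12 -75 15493 -66.0 66.0 z 3.0 22.0
w12 -65 16864 -66.0 65.0 z -10.0 19.0
w12 -55 10932 -62.0 62.0 z -13.0 19.0
w12 -45 7652 -59.0 60.0 z -13.0 19.0
w12 -35 6528 -56.0 56.0 z -12.0 15.0
w12 -25 1354 -52.0 49.0 z -11.0 15.0
w12 -15 409 -22.0 23.0 z -11.0 8.0
w12 -5 199 -22.0 23.0 z -12.0 2.0
w12 5 58 -22.0 23.0 z -10.0 -4.0
w12 15 1 -22.0 -22.0 z -10.0 -10.0
```

Run:
```python
from h import *
go([533.8,-254,180],tool(np.radians(95.6),0));go([533.8,-254,126],tool(np.radians(95.6),0))
```

```text
row [0.0, 0.002, -0.0] [-0.0009, 0.0605, 0.0005]
row [0.0, 0.002, -0.0] [-0.0009, 0.1145, 0.0005]
```

Call:
arm_command(increments=[0,0.002,0,-0.001,0.01,0,205,0,0.002,0,-0.001,0.025,0,205,0,0.002,0,-0.001,0.04,0,205,0,0.002,0,-0.001,0.055,0,205,0,0.002,0,-0.001,0.07,0,205,0,0.002,0,-0.001,0.08,0,205])

```text
clock: 15.68
position: [533.2, -253.9, 158.3]
ee_rot: [-0.474, -0.523, 0.524, 0.476]
contact_force: [-1.6, -0.5, 0.1]
gripper_width: 26.3
```

Run:
```python
from h import *
w(); d=snap('wrist','w16');go([533.8,-254,126],tool(np.radians(95.6),0))
```

```text
15.68 [ 533.2 -253.9  158.3] [[-0.1, -0.0, -1.0], [1.0, 0.0, -0.1], [0.0, -1.0, 0.0]] [-1.6 -0.5  0.1] 26.3 [-0.17  0.41 -0.21 -0.   -0.96 -1.3 ]
row [-0.005, -0.001, 0.002] [-0.0005, 0.0312, -0.0013]
```

View pics/w16.png

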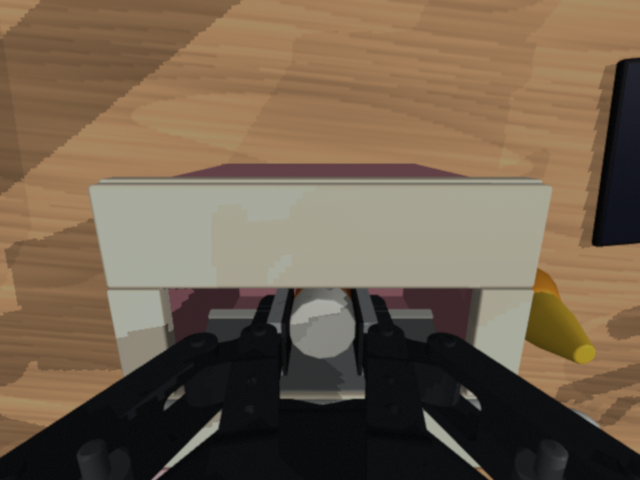

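The bottle is passing through, the flap is open and forces are low. I continue down.

Call:
arm_command(increments=[0,0,0,0,0.012,0,205,0,0,0,0,0.024,-0.001,205,0,0,0,0,0.031,-0.001,205,0,0,0,0,0.031,-0.001,205])

```text
clock: 16.23
position: [532.5, -253.3, 124.9]
ee_rot: [-0.473, -0.522, 0.525, 0.478]
contact_force: [-2.6, -0.2, -2.0]
gripper_width: 25.8
```

Run:
```python
from h import *
w()
```

```text
16.23 [ 532.5 -253.3  124.9] [[-0.1, -0.01, -1.0], [1.0, 0.0, -0.1], [0.0, -1.0, 0.01]] [-2.6 -0.2 -2. ] 25.8 [-0.17  0.45 -0.24 -0.   -0.89 -1.3 ]
```

Call:
arm_command(increments=[0,0,0,0,0,-0.001,150,0,0,0,0,0,-0.001,135,0,0,0,0,0,-0.001,130,0,0,0,0,0,-0.001,130,0,0,0,0,0,-0.001,130])

```text
clock: 16.85
position: [533.5, -253.2, 125.1]
ee_rot: [-0.473, -0.522, 0.525, 0.478]
contact_force: [-2.0, 1.3, -1.2]
gripper_width: 41.7
```

Run:
```python
from h import *
w(); d=snap('wrist','w17')
i=cv2.convertScaleAbs(cv2.imread('pics/w17.png')[330:480,120:520],alpha=2.5);cv2.imwrite('pics/w17c.png',cv2.resize(i,None,fx=2,fy=2))
```

```text
16.85 [ 533.5 -253.2  125.1] [[-0.1, -0.01, -1.0], [1.0, 0.0, -0.1], [0.0, -1.0, 0.01]] [-2.   1.3 -1.2] 41.7 [-0.17  0.45 -0.24 -0.   -0.89 -1.3 ]
```

View pics/w17c.png

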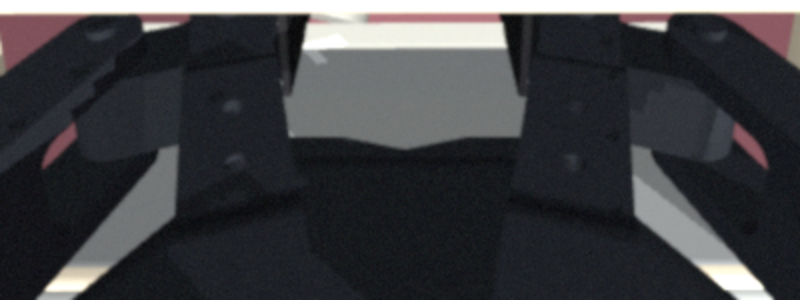

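Run:
```python
from h import *
d=dict(np.load('pics/w17.npz'))
for uv in [(285,338),(292,338),(300,338),(320,338),(340,339),(285,352)]: print(uv,world(d,*uv).round(),d['image'][uv[1],uv[0]])
```

```text
(285, 338) [ 581. -272.   60.] [84 84 80]
(292, 338) [ 580. -268.   62.] [102 102  97]
(300, 338) [ 581. -263.   59.] [79 79 76]
(320, 338) [ 593. -249.   39.] [73 47 51]
(340, 339) [ 592. -235.   40.] [72 47 52]
(285, 352) [ 547. -268.  125.] [129 129 124]
```

The cap is seen at z of about 60 deep inside the bin, so the bottle has dropped clear. I withdraw.

Call:
arm_command(increments=[0,0,0,0,-0.02,0,130,0,0,0,0,-0.04,0,130,0,0,0,0,-0.06,0,130,0,0,0,0,-0.09,0,130,0,0,0,0,-0.13,0.01,130,0,0,0,0,-0.16,0.02,130,0,0,0,0,-0.16,0.02,130])

```text
clock: 17.77
position: [516.9, -256.0, 289.4]
ee_rot: [0.476, 0.524, -0.523, -0.475]
contact_force: [-0.2, 0.8, -0.4]
gripper_width: 41.9
```

Run:
```python
from h import *
w(); d=snap('wrist','w18'); snap('top','t18'); s=snap('side','s18')
C=cloud(d);bx=np.array([.9952,.0976,0]);by=np.array([-.0976,.9952,0]);o=np.array([538,-253.7,0])
B=np.stack([(C-o)@bx,(C-o)@by,C[...,2]],-1).reshape(-1,3)
for a,b in [(-55,-30),(-20,-10),(-8,5),(8,18)]:
    q=B[(B[:,0]>a)&(B[:,0]<b)&(abs(B[:,1])<50)&(B[:,2]<190)&(B[:,2]>20)]; print(a,b,len(q),np.percentile(q[:,2],[2,50,98]).round(1))
i=cv2.imread('pics/t18.png')
cv2.imwrite('pics/t18c.png',cv2.resize(i[150:300,190:350],None,fx=4,fy=4,interpolation=2))
```

```text
17.77 [ 516.9 -256.   289.4] [[-0.1, 0.0, -1.0], [1.0, -0.0, -0.1], [-0.0, -1.0, -0.0]] [-0.2  0.8 -0.4] 41.9 [-0.18  0.28 -0.06  0.   -1.23 -1.29]
-55 -30 4415 [163.4 164.7 166.1]
-20 -10 1503 [160.5 162.  164.2]
-8 5 1934 [160.4 161.7 163. ]
8 18 1410 [160.3 161.6 162.9]
```

View pics/w18.png

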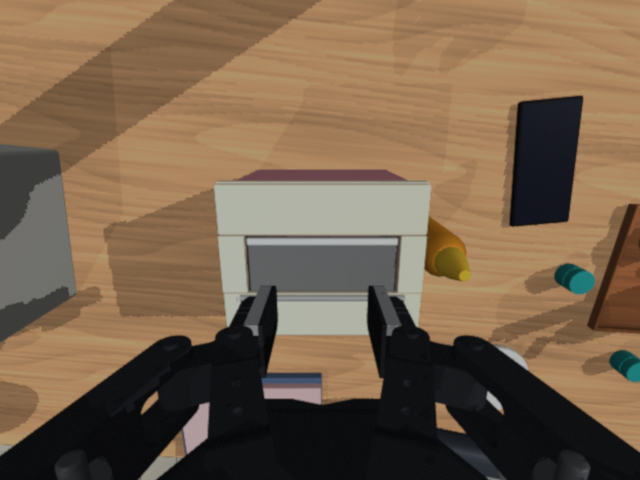

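View pics/t18c.png

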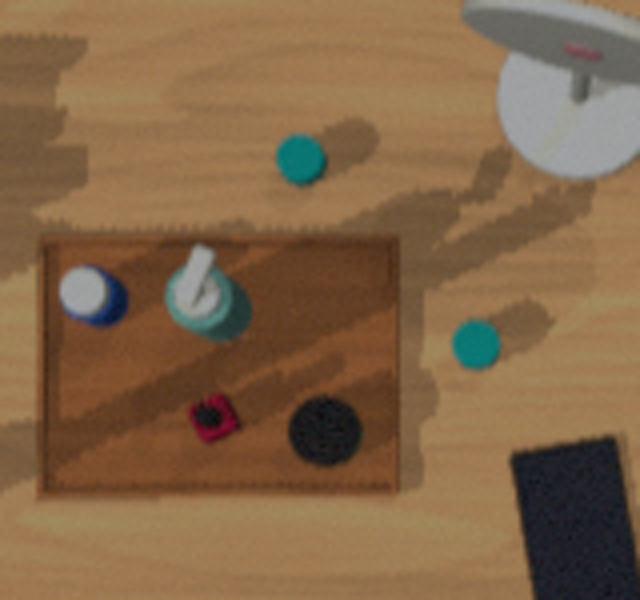

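View pics/s18.png

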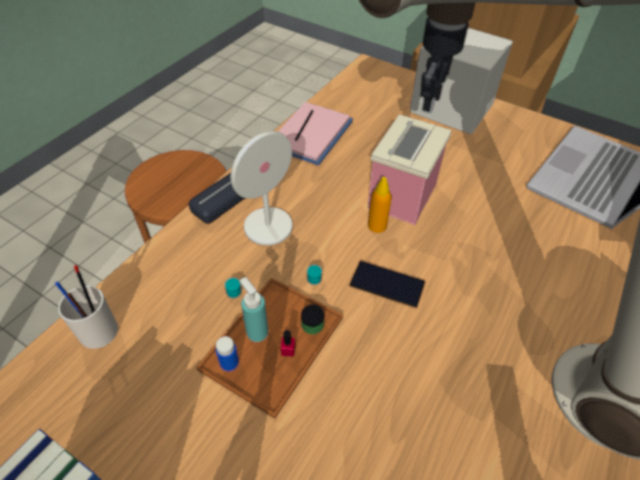

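The flap is shut and level at z of about 162, 3 mm below the lid at 165 across its whole width. Both empties are gone from the tray and everything else stands as before.

```bash
python3 -c "
from h import *
print(workorder.job_done()); w()"
```

```text
the job is handed in; nothing more can be done
None
the job is handed in; nothing more can be done
```

Both empties are in the bin, and I handed the job in at about 18 s of the 66 s allowed. I threw in the cream jar first and then the amber bottle. Each was lowered through the spring flap, let go deep in the port, and the fingers withdrawn so the flap closed.

- **Flap:** it reads level at about 162 mm across its width, 3 mm below the lid top, which is its shut position.
- **Empties:** both are gone from the tray. The amber bottle's cap was seen about 60 mm above the desk inside the bin. I never saw the jar inside; it had left the fingers, and the port was clear with the flap shut.
- **Everything else:** the final top, side and wrist views show it all standing where it was, with the gripper clear of the bin.
- **Forces:** readings at the end of each move never exceeded about 7 N.

No check failed. The top and wrist cameras disagreed by 2 to 3 mm on the bin and object positions, and I used mainly the wrist values.

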